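# Stand the purple-capped tube on the balance

## Robot

A 7-joint arm with a two-finger parallel gripper is mounted at the origin on the work surface. World frame = base frame: x ahead of the robot, y to its left, z up, the work surface at z = 0. Lengths are in m, angles in rad, forces in N, time in s.
With the tool pointing down it reaches from about 0.4 to 0.85 m from the base axis. Payload 6.9 kg.
Tool frame: the origin (TCP) lies midway between the tips of the shut fingers; the grasp point (between the pads) lies behind it (ctrl.pinch_z is the z of the grasp point in the tool frame, in m); z points along the fingers, y is the line along which they close (so a half turn about z gives the same grasp; the last joint's range is limited). The gripper opens to 85 mm and grips with 20 to 120 N. Pads are 22 mm wide; open, the fingers measure 114 mm over their backs; the gripper's body (76 mm by 85 mm) begins 54 mm behind the grasp point. The pads swing forward as they close: fully open they stand 13 mm farther back than shut.
Start: joints at [-1.065, 0.507, -0.238, 1.5, 0.126, 1.149, -0.155], TCP at [0.244, 0.575, 0.231] pointing down, gripper open.
Joint ranges: [-3.08, 3.08], [-0.24, 2.05], [-1.43, 1.35], [0, 2.5], [-1.52, 4.66], [0.17, 1.96], [-2.89, 2.89]. Speed limits (rad/s): [2.39, 2.39, 3.14, 3.14, 3.14, 3.14, 3.14].

## Interface

Orientations are given as a unit quaternion [w, x, y, z].
In Python, from station import ctrl, get_state, vision, ticket, models gives the robot as it stands. Calls block until the motion is done:
- ctrl.movep(position, orientation): joint-space move of the TCP to a pose.
- ctrl.movel(position, frame=None, max_speed=0.15): straight line of the TCP; frame=None keeps the orientation; max_speed is the mean speed in m/s.
- ctrl.set_joints(angles): joint-space move.
- ctrl.ungrasp() and ctrl.close_gripper(force=None): open the fingers fully, or close them until they stop; force is the grip in N (None keeps the last).
- ctrl.pause(seconds).
- ctrl.ik(position, orientation): joint angles nearest the present ones, or None.
- get_state(): the state.
- vision.grab_frame(name): name is "scene" or "top" or "wrist"; returns (picture, depth): 480x640x3 uint8, blue, green, red; 480x640 float32, m along the optical axis (not along the pixel's ray), 0 where there is no reading.
- vision.camera_info(name): a dict with "mtx" (3x3 intrinsics, pixels), "dist_coeffs" ([k1, k2, p1, p2, k3] as OpenCV has them; the pictures are not rectified), "R" (3x3) and "t" (3): a world point X has camera coordinates R X + t; the wrist camera has in their place "hand_eye" (4x4, takes a point from camera to tool coordinates, whose origin is the TCP and whose axes are the flange's). Camera axes: x right, y down, z forward; pixel columns grow to the right and rows downward; lengths in m; the calibration is good to about 2 mm. A picture is of the moment at which its call begins: read the wrist's pose just before it. camera_info takes no time and is no camera call.
A pose or a line that the arm cannot do raises ctrl.Unreachable and nothing moves.
- ticket.close_job(): hands the job in; it is judged then, once.
Trained networks look in the newest picture that a camera, given by its name, has taken for a name from the list of things; names that differ only in an ending like _2 or _b are one class to them, and where a whole thing is asked for, a point or a joint stands for the part that bears it (a point fixed in the world has none). Each returns a list of dicts, best first, with "p" (0 to 1); they miss things now and then, are a little off and sometimes report something else, mostly with a low value. They report only what shows in the picture. A call takes as long as a camera call.
- models.recognise(camera, target): "point" ([column, row] in pixels, amid what is visible of it).
- models.masks_of(camera, target): "mask" (480x640 bool, what is visible of it) and "point" ([column, row] in pixels, amid what is visible of it).
The state is a dict: "time": time; "qpos": joint angles; "qd": joint speeds; "tau": joint torques, N m; "tcp_pos": TCP position; "eef_rot": TCP orientation; "contact_force": force on the tool from outside, world axes, zero at the start; "wrist_torque": the same for the moment, N m; "width": finger opening in m; "gripper_force": force on a finger pad.
Only numpy, scipy, OpenCV 4.12 (cv2) and the standard library are available. Lean on these libraries where they do the work, as an engineer would, in place of code of your own. Each camera call takes 0.05 s, during which the arm holds its last target. There are 200 camera calls.

## Task

Take the tube with the purple cap from the sloping rack and stand it upright on its narrow foot in the middle of the balance's round pan. Lower it all the way onto the pan before you let go, then check that it stays standing by itself without wobbling; leave the orange- and green-capped tubes lying in the rack.

Things in the scene. Friction and masses are not known exactly. Their poses are not given: they have to be found in the camera images.
- tube_purple: White rigid tube, purple cap, 105 mm long: body 30 mm thick (10 to 84 mm from the foot), cap 34 mm thick, flat foot 24 mm wide; 35 to 70 g, balance point about 54 mm from the foot. Origin: centre of the foot's underside; z runs from foot to cap. Starts lying loose at 45 degrees in one of the rack's places, foot 45 mm above the table, cap away from the robot. Grip about 65 mm from the foot.
- tube_orange: The same tube with an orange cap, to be left lying in the rack. Origin and axes as for the purple one. The rack: black base 140 x 290 mm, three places 95 mm apart; in each the tube lies on two thin sloping rods, 22 mm wide over both, that reach 80 mm from the foot, so both sides of the tube are free for fingers.
- tube_green: The same tube with a green cap, to be left lying in the rack. Origin and axes as for the purple one. Farther out on the table stand a white foam block (32 mm high) and a yellow and white pipette tip box (65 mm high).
- pan (a point): Centre of the top face of the balance's pan: a flat, rigid, fixed round metal plate 110 mm in diameter, 50 mm above the table, on a blue-grey balance of 200 x 160 mm whose body is 40 mm high; its display is on the robot's side. z is up.

How it is judged:
By the outcome, as a careful person would: the job done as asked, in the order asked, and still so for the second after the job is handed in, with the robot touching nothing.
It also fails if it takes over 43 s, if anything falls off the work surface, if the arm or the gripper's body presses on something with over 40 N, if the wrist force passes 120 N, or if a joint passes its speed limit or range.

## Working session

There is one attempt and no reset: what is moved stays moved. The work goes in short steps, each a Python script; the robot and the scene stay as the last script left them, time stands still between calls to the robot, and variables do not carry over. Pictures are saved under pics/ and viewed, at most 10 in all, crops included, and the job is handed in when it is done.

```bash
mkdir -p pics; ls; cat > h.py <<'E'
import numpy as np, cv2
from station import ctrl, get_state, vision, ticket, models
from scipy.spatial.transform import Rotation as Rn
def cloud(cam, mask, depth, st=None):
    ci=vision.camera_info(cam); v,u=np.nonzero(mask&(depth>0)); d=depth[v,u]
    p=cv2.undistortPoints(np.c_[u,v].astype(np.float64)[:,None],np.array(ci["mtx"]),np.array(ci["dist_coeffs"]))[:,0]
    P=np.c_[p*d[:,None],d]
    if "hand_eye" in ci:
        H=np.array(ci["hand_eye"]); P=P@H[:3,:3].T+H[:3,3]
        w=np.array(st["eef_rot"]); 
        return P@Rn.from_quat(w,scalar_first=True).as_matrix().T+np.array(st["tcp_pos"])
    return (P-np.array(ci["t"]))@np.array(ci["R"])
E
python3 - <<'E'
from h import *
print(get_state(), ctrl.pinch_z)
ims=[]
for c in ["scene","top"]:
    im,d=vision.grab_frame(c)
    np.save(f"{c}_d.npy",d); cv2.imwrite(f"pics/{c}.png",im)
    for t in ["tube_purple","tube_orange","tube_green","pan"]:
        try: r=models.masks_of(c,t)
        except Exception as e: print(t,e); continue
        for k in r[:2]:
            m=k["mask"]; P=cloud(c,m,d)
            print(c,t,round(k["p"],2),k["point"],m.sum(),P.mean(0).round(3) if len(P) else 0,np.percentile(P,[3,97],axis=0).round(3).tolist() if len(P) else 0)
            np.save(f"{c}_{t}.npy",P) if k is r[0] else 0
E
```

```text
pics
{'time': 0.0, 'qpos': array([-1.06449621,  0.50833075, -0.23751116,  1.50113679,  0.12566523,
        1.14889706, -0.15478875]), 'qd': array([-9.57632459e-05,  1.06433957e-03,  1.10897656e-03, -1.14997090e-03,
        8.15663596e-04, -1.57736306e-04,  1.85661845e-04]), 'tau': array([-2.82094479e-04, -6.20595932e+01, -2.18680546e+00, -2.49666524e+01,
        1.27605413e-02,  1.17155354e-02, -2.46982637e-05]), 'tcp_pos': array([0.24371806, 0.5749734 , 0.23043223]), 'eef_rot': array([-1.73199526e-04,  1.99059931e-01,  9.79986910e-01, -8.76951189e-04]), 'contact_force': array([-0.31352672,  0.19171317, -0.57321887]), 'wrist_torque': array([-0.00517723,  0.04320959,  0.00963385]), 'gripper_force': 0.0, 'width': 0.08536684280329193} -0.0187
scene tube_purple 0.78 [362.8, 225.2] 553 [0.554 0.097 0.095] [[0.51, 0.086, 0.05], [0.587, 0.119, 0.128]]
scene tube_orange 0.56 [387.5, 207.5] 413 [0.548 0.194 0.101] [[0.504, 0.181, 0.064], [0.576, 0.216, 0.128]]
scene tube_green 0.62 [414.5, 191.4] 358 [0.539 0.288 0.103] [[0.502, 0.277, 0.074], [0.563, 0.308, 0.128]]
scene pan 0.64 [257.8, 318.1] 7605 [ 0.589 -0.201  0.039] [[0.482, -0.279, 0.011], [0.677, -0.111, 0.051]]
top tube_purple 0.73 [251.9, 239.7] 755 [0.544 0.107 0.092] [[0.503, 0.091, 0.01], [0.586, 0.13, 0.128]]
top tube_orange 0.92 [209.9, 244.8] 705 [0.533 0.2   0.098] [[0.493, 0.186, 0.058], [0.574, 0.217, 0.129]]
top tube_green 0.95 [164.0, 253.1] 706 [0.521 0.293 0.096] [[0.48, 0.28, 0.054], [0.561, 0.311, 0.129]]
top pan 0.57 [393.7, 232.9] 6749 [ 0.564 -0.184  0.042] [[0.472, -0.266, 0.035], [0.66, -0.104, 0.052]]
```

```bash
python3 - <<'E'
from h import *
from scipy.optimize import least_squares
im=cv2.imread("pics/top.png"); im2=cv2.imread("pics/scene.png")
cv2.imwrite("pics/v1.png",np.hstack([cv2.resize(im[140:340,120:520],(800,400))])); cv2.imwrite("pics/v2.png",im2)
for c in ["top","scene"]:
    d=np.load(f"{c}_d.npy")
    P=cloud(c,np.ones_like(d,bool),d); 
    B=np.load(f"{c}_pan.npy"); ctr=B.mean(0)
    q=P[(abs(P[:,0]-ctr[0])<.12)&(abs(P[:,1]-ctr[1])<.12)&(P[:,2]>.046)&(P[:,2]<.056)]
    (x,y),r=cv2.minEnclosingCircle(q[:,:2].astype(np.float32))
    print(c,"pan",len(q),q.mean(0).round(4),np.median(q[:,2]),(x,y,r),np.percentile(q,[1,99],axis=0).round(3).tolist())
    for t in ["purple","orange","green"]:
        T=np.load(f"{c}_tube_{t}.npy"); T=T[T[:,2]>.05]
        def f(p):
            a=np.array([np.cos(p[2])*.7071,np.sin(p[2])*.7071,.7071]); w=T-np.array([p[0],p[1],.045]); s=w@a
            r=np.linalg.norm(w-s[:,None]*a,axis=1); return r-np.where(s>84e-3,.017,.015)
        s=least_squares(f,[T[:,0].mean()-.045,T[:,1].mean(),.1],loss="soft_l1",f_scale=.002)
        print(t,"foot",s.x.round(4),"rms",np.sqrt(np.mean(f(s.x)**2)).round(4))
E
```

```text
top pan 1956 [ 0.6029 -0.1777  0.0497] 0.049611671406858376 (0.5715056657791138, -0.17349714040756226, 0.0876099020242691) [[0.552, -0.229, 0.046], [0.655, -0.126, 0.054]]
purple foot [0.5071 0.1022 0.1279] rms 0.0031
orange foot [0.495  0.1976 0.1242] rms 0.0032
green foot [0.4832 0.2919 0.1264] rms 0.003
scene pan 1969 [ 0.6055 -0.184   0.05  ] 0.049996520439978945 (0.601908802986145, -0.18344008922576904, 0.05607566982507706) [[0.552, -0.234, 0.047], [0.655, -0.132, 0.052]]
purple foot [0.5053 0.0986 0.1345] rms 0.0048
orange foot [0.4929 0.1926 0.1333] rms 0.0076
green foot [0.4807 0.2882 0.1148] rms 0.0063
```

View pics/v1.png

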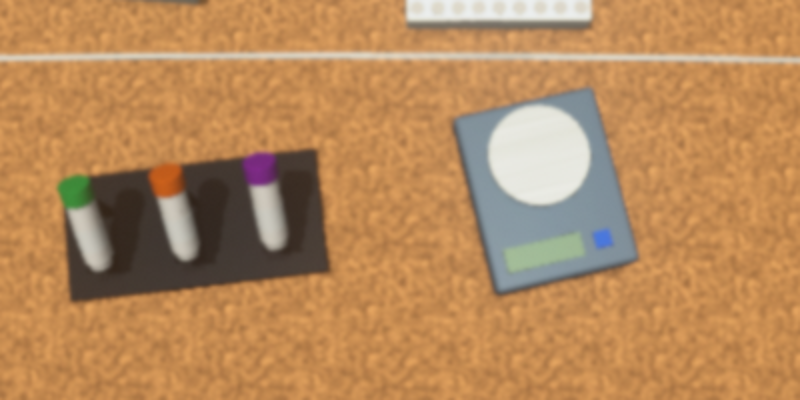

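View pics/v2.png

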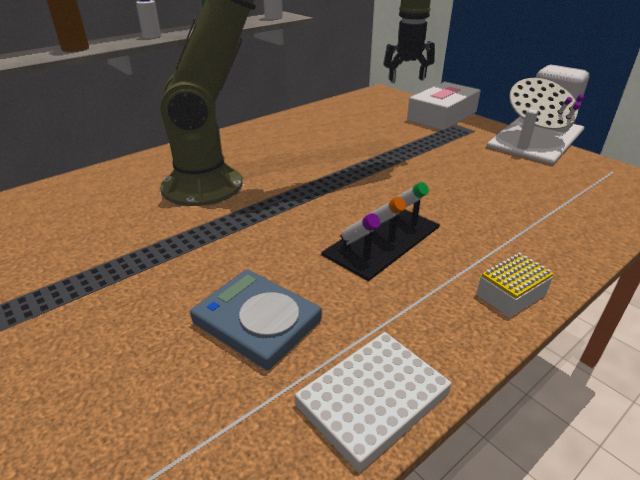

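Top view: purple tube at about (267,200) in the crop, cap away from the robot, and the pan centred at (539,155). The scene view agrees (tube near (363,225), pan near (268,313)). The fitted foot and pan match the known sizes, so I'll check reachability and then take a close look.

```bash
cat >> h.py <<'E'
YAW=.128; FOOT=np.array([.506,.100,.045]); PAN=np.array([.6035,-.180,.050]); BETA=np.radians(25)
def tool(yaw, elev, flip):
    """tube axis at elevation elev; tool z leans BETA below the perpendicular; returns quat, tool z, tube axis"""
    ph=elev-np.pi/2-BETA; f=np.array([np.cos(yaw),np.sin(yaw),0]); k=np.array([0,0,1.])
    z=np.cos(ph)*f+np.sin(ph)*k; y=flip*np.array([-np.sin(yaw),np.cos(yaw),0]); x=np.cross(y,z)
    return Rn.from_matrix(np.c_[x,y,z]).as_quat(scalar_first=True), z, np.cos(elev)*f+np.sin(elev)*k
def tcp(grip, z): return grip - z*ctrl.pinch_z
E
python3 - <<'E'
from h import *
for flip in (1,-1):
  for yp in (-.29,0,.2,-.6):
    q,z,a=tool(YAW,np.pi/4,flip); g=FOOT+.065*a
    qp,zp,ap=tool(yp,np.pi/2,flip); gp=PAN+.065*ap
    for n,p,o in [("pre",tcp(g-z*.12,z),q),("grasp",tcp(g,z),q),("lift",tcp(g+[0,0,.12],z),q),("above",tcp(gp+[0,0,.08],zp),qp),("place",tcp(gp,zp),qp),("back",tcp(gp-zp*.1,zp),qp)]:
        r=ctrl.ik(p,o); print(flip,yp,n,None if r is None else np.round(r,2))
E
```

```text
1 -0.29 pre [-0.19  0.25 -0.11  2.14  0.21  0.41  1.23]
1 -0.29 grasp [-0.09  0.5  -0.24  2.18  0.94  0.21  0.51]
1 -0.29 lift [-0.16  0.3  -0.14  2.04  0.21  0.47  1.25]
1 -0.29 above None
1 -0.29 place None
1 -0.29 back None
1 0 pre [-0.19  0.25 -0.11  2.14  0.21  0.41  1.23]
1 0 grasp [-0.09  0.5  -0.24  2.18  0.94  0.21  0.51]
1 0 lift [-0.16  0.3  -0.14  2.04  0.21  0.47  1.25]
1 0 above [ 1.19  0.9  -1.23  2.48  2.86  0.93 -0.58]
1 0 place None
1 0 back None
1 0.2 pre [-0.19  0.25 -0.11  2.14  0.21  0.41  1.23]
1 0.2 grasp [-0.09  0.5  -0.24  2.18  0.94  0.21  0.51]
1 0.2 lift [-0.16  0.3  -0.14  2.04  0.21  0.47  1.25]
1 0.2 above [ 1.34  0.93 -1.23  2.38  3.08  0.58 -0.56]
1 0.2 place [ 1.31  1.19 -1.23  2.41  3.02  0.73 -0.29]
1 0.2 back None
1 -0.6 pre [-0.19  0.25 -0.11  2.14  0.21  0.41  1.23]
1 -0.6 grasp [-0.09  0.5  -0.24  2.18  0.94  0.21  0.51]
1 -0.6 lift [-0.16  0.3  -0.14  2.04  0.21  0.47  1.25]
1 -0.6 above [-0.18  0.61  0.19  2.49  2.55  1.03 -1.64]
1 -0.6 place None
1 -0.6 back None
-1 -0.29 pre [-0.6   0.27  0.41  2.15 -0.2   0.4  -1.49]
-1 -0.29 grasp [-0.5 
[... 267 characters left out ...]
 lift [-0.58  0.32  0.42  2.04 -0.24  0.46 -1.44]
-1 0 above [ 1.19  0.9  -1.23  2.48  2.86  0.93  2.56]
-1 0 place None
-1 0 back None
-1 0.2 pre [-0.6   0.27  0.41  2.15 -0.2   0.4  -1.49]
-1 0.2 grasp [-0.5   0.52  0.35  2.19 -0.92  0.18 -0.78]
-1 0.2 lift [-0.58  0.32  0.42  2.04 -0.24  0.46 -1.44]
-1 0.2 above [ 1.34  0.93 -1.23  2.38  3.08  0.58  2.58]
-1 0.2 place [ 1.31  1.19 -1.23  2.41  3.02  0.73  2.85]
-1 0.2 back None
-1 -0.6 pre [-0.6   0.27  0.41  2.15 -0.2   0.4  -1.49]
-1 -0.6 grasp [-0.5   0.52  0.35  2.19 -0.92  0.18 -0.78]
-1 -0.6 lift [-0.58  0.32  0.42  2.04 -0.24  0.46 -1.44]
-1 -0.6 above [ 0.28  0.63 -0.49  2.48  2.32  1.27  1.85]
-1 -0.6 place None
-1 -0.6 back None
```

```bash
python3 - <<'E'
from h import *
import h
lo=np.array([-3.08,-.24,-1.43,0,-1.52,.17,-2.89]);hi=np.array([3.08,2.05,1.35,2.5,4.66,1.96,2.89])
for b in (25,35,45):
 h.BETA=np.radians(b)
 for flip in (1,-1):
  q,z,a=tool(YAW,np.pi/4,flip); g=FOOT+.065*a
  G=[ctrl.ik(tcp(g-z*.1,z),q),ctrl.ik(tcp(g,z),q),ctrl.ik(tcp(g+[0,0,.12],z),q)]
  print(b,flip,"G",[None if r is None else np.round(r,1).tolist() for r in G])
  if any(r is None for r in G): continue
  for yd in range(-180,180,20):
    qp,zp,ap=tool(np.radians(yd),np.pi/2,flip); gp=PAN+.065*ap
    Q=[ctrl.ik(tcp(x,zp),qp) for x in (gp+[0,0,.08],gp,gp-zp*.1)]
    if any(r is None for r in Q): continue
    m=min(np.minimum(r-lo,hi-r).min() for r in Q)
    print("  ",yd,"margin %.2f lift->above %.1f step %.1f %.1f"%(m,abs(Q[0]-G[2]).max(),abs(Q[1]-Q[0]).max(),abs(Q[2]-Q[1]).max()),np.round(Q[1],1).tolist())
E
```

```text
25 1 G [[-0.2, 0.3, -0.1, 2.2, 0.3, 0.4, 1.2], [-0.1, 0.5, -0.2, 2.2, 0.9, 0.2, 0.5], [-0.2, 0.3, -0.1, 2.0, 0.2, 0.5, 1.3]]
   -120 margin 0.31 lift->above 1.8 step 0.1 0.2 [-0.4, 1.1, 0.6, 1.3, 0.4, 1.4, -0.7]
   -100 margin 0.62 lift->above 1.8 step 0.1 0.2 [-0.6, 1.1, 0.7, 1.7, 0.6, 1.0, -0.7]
   -80 margin 0.55 lift->above 2.1 step 0.2 0.2 [-0.6, 1.0, 0.6, 2.0, 1.1, 0.7, -1.0]
   -60 margin 0.22 lift->above 2.6 step 0.3 0.3 [-0.6, 0.9, 0.6, 2.2, 1.9, 0.6, -1.7]
   20 margin 0.11 lift->above 3.1 step 0.4 0.3 [1.4, 1.2, -1.2, 2.3, 3.1, 0.4, -0.3]
   40 margin 0.00 lift->above 3.3 step 0.4 1.0 [0.9, 0.9, -0.2, 2.0, -1.5, 0.9, -1.9]
   60 margin 0.06 lift->above 3.3 step 0.1 0.1 [0.3, 1.1, 0.8, 1.8, -1.5, 1.8, -1.9]
   80 margin 0.06 lift->above 3.3 step 0.1 0.2 [0.4, 1.1, 0.6, 1.4, -1.2, 1.9, -2.0]
   100 margin 0.01 lift->above 3.4 step 0.2 0.8 [0.5, 1.1, 0.4, 1.1, -0.9, 1.9, -2.0]
25 -1 G [[-0.6, 0.3, 0.4, 2.2, -0.3, 0.4, -1.4], [-0.5, 0.5, 0.4, 2.2, -0.9, 0.2, -0.8], [-0.6, 0.3, 0.4, 2.0, -0.2, 0.5, -1.4]]
   -120 margin 0.01 lift->above 3.5 step 0.1 0.2 [0.1, 1.1, -0.4, 1.3, 1.
[... 4433 characters left out ...]
4, 2.1, 1.6, 1.0, 2.1]
   -40 margin 0.14 lift->above 3.8 step 0.3 0.3 [0.3, 0.6, -0.4, 2.3, 2.0, 0.8, 2.1]
   -20 margin 0.04 lift->above 3.6 step 0.3 0.2 [0.6, 0.6, -0.6, 2.4, 2.5, 0.7, 2.2]
   0 margin 0.09 lift->above 3.8 step 0.2 0.2 [0.9, 0.7, -0.8, 2.3, 2.8, 0.5, 2.4]
   20 margin 0.02 lift->above 2.1 step 3.5 3.5 [1.3, 0.9, -1.2, 2.2, 2.0, 0.3, -2.6]
   40 margin 0.21 lift->above 2.2 step 0.8 1.1 [0.9, 0.7, -0.4, 2.0, -1.1, 0.6, 0.8]
   60 margin 0.47 lift->above 2.2 step 0.3 0.6 [0.7, 0.8, -0.1, 1.8, -0.9, 1.0, 0.8]
   80 margin 0.42 lift->above 2.2 step 0.2 0.3 [0.6, 0.8, -0.1, 1.5, -0.7, 1.2, 0.8]
   100 margin 0.17 lift->above 2.4 step 0.2 0.3 [0.5, 0.9, 0.0, 1.3, -0.6, 1.5, 0.9]
```

```bash
sed -i 's/BETA=np.radians(25)/BETA=np.radians(30)/' h.py; python3 - <<'E'
from h import *
from scipy.optimize import least_squares
q,z,a=tool(YAW,np.pi/4,1); g=FOOT+.065*a
ctrl.movep(tcp(g-z*.12,z),q)
st=get_state(); print(st["time"],st["tcp_pos"],tcp(g-z*.12,z))
im,d=vision.grab_frame("wrist"); r=models.masks_of("wrist","tube_purple")
vis=im.copy()
if r:
    m=r[0]["mask"]; vis[m]=vis[m]//2+np.array([0,0,127],np.uint8); print(r[0]["p"],r[0]["point"],m.sum(),[x["p"] for x in r])
    T=cloud("wrist",cv2.erode(m.astype(np.uint8),np.ones((3,3)))>0,d,st); T=T[T[:,2]>.05]; T=T[::max(1,len(T)//2000)]
    def f(p):
        a=np.array([np.cos(p[2])*.7071,np.sin(p[2])*.7071,.7071]); w=T-np.array([p[0],p[1],.045]); s=w@a
        return np.linalg.norm(w-s[:,None]*a,axis=1)-np.where(s>84e-3,.017,.015)
    s=least_squares(f,[*FOOT[:2],YAW],loss="soft_l1",f_scale=.002); print(s.x.round(4),np.sqrt(np.mean(f(s.x)**2)),len(T))
    a=np.array([np.cos(s.x[2])*.7071,np.sin(s.x[2])*.7071,.7071]); print(np.percentile((T-[s.x[0],s.x[1],.045])@a,[1,99]))
cv2.imwrite("pics/w1.png",vis)
E
```

```text
2.4833 [0.52569547 0.10357429 0.1889202 ] [0.52558205 0.10252028 0.18881023]
0.85 [326.8, 235.1] 5239 [0.85]
[0.5067 0.1018 0.1238] 0.0015027047885990954 2422
[0.00406017 0.1056824 ]
```

View pics/w1.png

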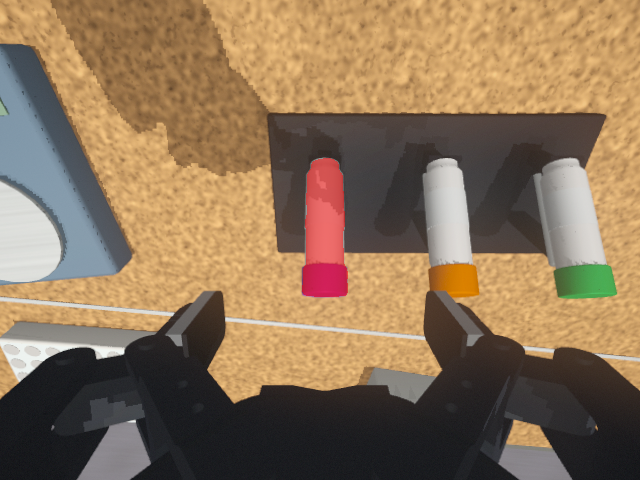

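Wrist view: the purple tube is centred near (325,235) between the fingers, and its mask is correct. The close-up fit agrees to within 2 mm (foot 0.5067, 0.1018), so I'll grasp.

```bash
sed -i 's/^YAW=.*FOOT=np.array(\[.506,.100,.045\])/YAW=.125; FOOT=np.array([.5067,.1013,.045])/' h.py; python3 - <<'E'
from h import *
q,z,a=tool(YAW,np.pi/4,1); g=FOOT+.065*a
ctrl.movel(tcp(g+.003*z,z),q,max_speed=.08)
s=get_state(); print(s["time"],s["tcp_pos"]-tcp(g+.003*z,z),s["contact_force"])
ctrl.close_gripper(force=35)
s=get_state(); print(s["time"],s["width"],s["gripper_force"],s["contact_force"])
ctrl.movel(tcp(g+.003*z+[0,0,.13],z),None,max_speed=.1)
s=get_state(); print(s["time"],s["width"],s["gripper_force"],s["contact_force"])
qp,zp,ap=tool(np.radians(-100),np.pi/2,1); gp=PAN+.065*ap
ctrl.movep(tcp(gp+.003*zp+[0,0,.09],zp),qp)
st=get_state(); print(st["time"],st["width"],st["contact_force"],st["tcp_pos"]-tcp(gp+.003*zp+[0,0,.09],zp))
out=[]
for c in ["scene","top","wrist"]:
    im,d=vision.grab_frame(c); r=models.masks_of(c,"tube_purple"); v=im
    if r:
        m=r[0]["mask"]; T=cloud(c,m,d,st); print(c,r[0]["p"],r[0]["point"],m.sum(),np.percentile(T,[3,50,97],axis=0).round(4).tolist())
        np.save(f"held_{c}.npy",T); u,w=map(int,r[0]["point"])
    if c=="scene": u,w=max(u,100),max(w,100); cv2.imwrite("pics/s2.png",cv2.resize(im[w-100:w+100,u-130:u+130],(780,600)))
    if c=="wrist": cv2.imwrite("pics/w2.png",im)
E
```

```text
4.275 [1.77187370e-04 3.83294083e-05 4.89617728e-04] [-0.24639763 -0.81083279  0.4770355 ]
4.825 0.029015282629116294 34.38589811325073 [-0.17867197  0.19744978  1.72342834]
6.275 0.028759010988569485 34.501459300518036 [-1.48960228  0.32457755 -0.61779758]
7.875 0.028875006120490085 [ 0.53401892  0.36294594 -0.63288472] [-1.35637799e-04  5.22322712e-05 -3.31465108e-04]
scene 0.72 [264.0, 239.6] 780 [[0.594, -0.1987, 0.1455], [0.6125, -0.1897, 0.2224], [0.619, -0.1711, 0.2457]]
wrist 0.85 [324.0, 284.9] 15749 [[0.5917, -0.1762, 0.1448], [0.6063, -0.1671, 0.1919], [0.618, -0.1643, 0.2262]]
```

View pics/s2.png

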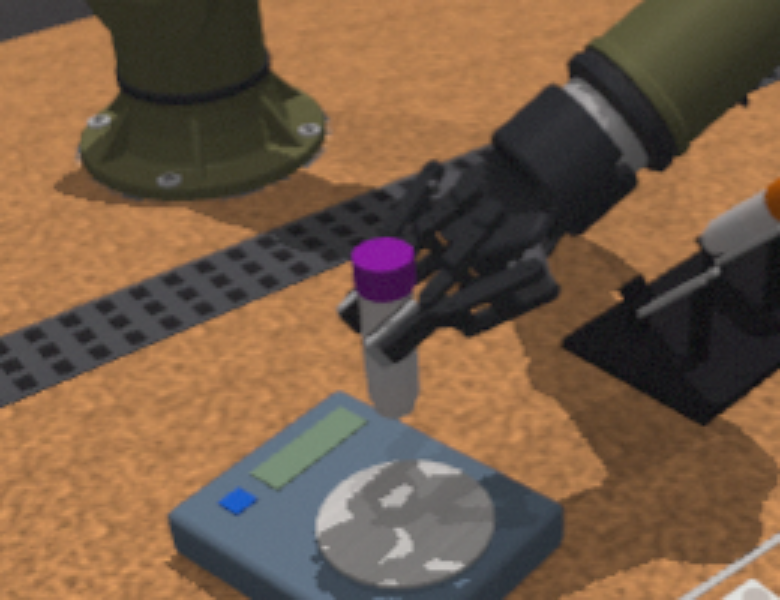

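View pics/w2.png

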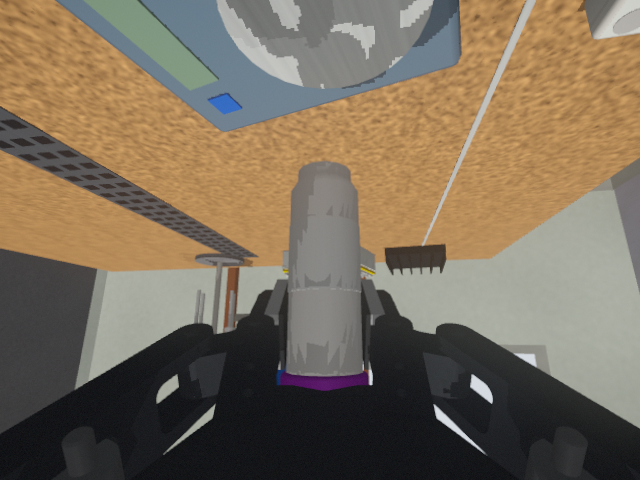

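The tube is held upright over the balance: cap at (385,265) in the scene crop, straight along the image centre in the wrist view. Next I'll fit its axis and foot position.

```bash
python3 - <<'E'
from h import *
from scipy.optimize import least_squares
for n in ["wrist","scene"]:
    T=np.load(f"held_{n}.npy"); T=T[(abs(T[:,0]-.605)<.04)&(abs(T[:,1]+.18)<.035)&(T[:,2]>.13)]; T=T[::max(1,len(T)//3000)]
    print(n,len(T),"z",np.percentile(T[:,2],[0.5,2,98,99.5]).round(4))
    S=T[(T[:,2]>.152)&(T[:,2]<.222)] 
    def f(p):
        a=np.array([p[2],p[3],1]); a/=np.linalg.norm(a); w=S-np.array([p[0],p[1],.205]); s=w@a
        return np.linalg.norm(w-s[:,None]*a,axis=1)-.015
    s=least_squares(f,[.6035,-.18,0,0],loss="soft_l1",f_scale=.0015)
    print(s.x.round(4),"tilt deg",np.degrees(s.x[2:]).round(2),np.sqrt(np.mean(f(s.x)**2)), "foot xy",(s.x[:2]-.065*s.x[2:]).round(4))
im,d=vision.grab_frame("wrist"); st=get_state()
P=cloud("wrist",np.ones_like(d,bool),d,st); q=P[(np.hypot(P[:,0]-.6035,P[:,1]+.18)<.08)&(P[:,2]>.045)&(P[:,2]<.056)]
print(len(q),np.percentile(q,[1,50,99],axis=0).round(4).tolist())
E
```

```text
wrist 3138 z [0.1413 0.1433 0.2269 0.2278]
[ 0.6037 -0.1803  0.0009 -0.0033] tilt deg [ 0.05 -0.19] 0.0005469829764840192 foot xy [ 0.6037 -0.18  ]
scene 777 z [0.1418 0.1438 0.2459 0.2464]
[ 6.019e-01 -1.823e-01  5.000e-04  5.900e-03] tilt deg [0.03 0.34] 0.0009849653328314414 foot xy [ 0.6019 -0.1827]
14418 [[0.5518, -0.2307, 0.0493], [0.6006, -0.1924, 0.0507], [0.6549, -0.1665, 0.052]]
```

The tube is upright to within 0.3° and centred over the pan, with its foot at z≈0.141. I'll lower it until I feel contact.

```bash
python3 - <<'E'
from h import *
s=get_state(); p=np.array(s["tcp_pos"])
p[2]-=.084; ctrl.movel(p,None,max_speed=.06); ctrl.pause(.2)
b=get_state()["contact_force"][2]; print(get_state()["time"],b)
for i in range(16):
    p[2]-=.0007; ctrl.movel(p,None,max_speed=.02); ctrl.pause(.05)
    s=get_state(); F=s["contact_force"]; print(i,round(p[2],4),round(s["tcp_pos"][2],4),F.round(2),s["width"].round(4))
    if F[2]-b>2.5: break
print(s["time"])
E
```

```text
9.975 -0.48262998335029833Traceback (most recent call last):
  File "<stdin>", line 7, in <module>
AttributeError: 'float' object has no attribute 'round'
```

```bash
python3 - <<'E'
from h import *
s=get_state(); p=np.array(s["tcp_pos"]); b=-.48
for i in range(16):
    p[2]-=.0007; ctrl.movel(p,None,max_speed=.02); ctrl.pause(.05)
    s=get_state(); F=np.array(s["contact_force"]); print(i,round(p[2],4),round(s["tcp_pos"][2],4),F.round(2),np.round(s["wrist_torque"],2))
    if F[2]-b>2.5: break
print(s["time"])
E
```

```text
0 0.1088 0.1088 [0.17 0.27 0.03] [ 1.   -0.16  0.03]
1 0.1081 0.1081 [-0.11 -0.53 -0.74] [ 0.99 -0.18  0.02]
2 0.1074 0.1074 [-0.52  0.85 -0.84] [ 0.99 -0.19  0.05]
3 0.1067 0.1067 [ 0.08  0.57 -1.22] [ 1.01 -0.15  0.05]
4 0.106 0.106 [0.2  0.82 0.55] [ 1.  -0.2  0. ]
5 0.1053 0.1053 [-0.49  0.31 -0.73] [ 0.97 -0.17  0.01]
6 0.1046 0.1046 [ 0.16  0.64 -1.74] [ 0.97 -0.11  0.03]
7 0.1039 0.1041 [0.45 0.27 0.1 ] [ 0.79 -0.14  0.02]
8 0.1032 0.104 [-0.48  0.96  5.11] [ 0.17  0.05 -0.1 ]
12.975
```

```bash
python3 - <<'E'
from h import *
from scipy.optimize import least_squares
s=get_state(); print(s["contact_force"],s["tcp_pos"])
ctrl.ungrasp(); ctrl.pause(.3); s=get_state(); print(s["time"],s["width"],s["contact_force"])
qp,zp,ap=tool(np.radians(-100),np.pi/2,1)
ctrl.movel(np.array(s["tcp_pos"])-zp*.13,None,max_speed=.08)
for k in range(2):
    ctrl.pause(1.0)
    for c in ("wrist","scene"):
        st=get_state(); im,d=vision.grab_frame(c); r=models.masks_of(c,"tube_purple")
        if not r: print(c,"none"); continue
        T=cloud(c,r[0]["mask"],d,st); S=T[(T[:,2]>.065)&(T[:,2]<.13)&(abs(T[:,0]-.6035)<.04)&(abs(T[:,1]+.18)<.04)]; S=S[::max(1,len(S)//2000)]
        def f(p):
            a=np.array([p[2],p[3],1]); a/=np.linalg.norm(a); w=S-np.array([p[0],p[1],.05]); t=w@a
            return np.linalg.norm(w-t[:,None]*a,axis=1)-.015
        o=least_squares(f,[.6035,-.18,0,0],loss="soft_l1",f_scale=.0015)
        print(st["time"],c,len(S),"z",np.percentile(T[:,2],[2,99]).round(4),"foot",o.x[:2].round(4),"tilt",np.degrees(o.x[2:]).round(2))
        if c=="scene": cv2.imwrite("pics/s3.png",cv2.resize(im[150:370,180:470],(780,592)))
E
```

```text
[-0.48466768  0.9640368   5.10758682] [ 0.60012112 -0.1989458   0.1039706 ]
13.8667 0.08515115524128317 [-0.7449103   0.23014955 -0.28462082]
16.6417 wrist 3011 z [0.0525 0.1553] foot [ 0.6039 -0.1803] tilt [-0.08 -0.26]
16.7417 scene 450 z [0.0528 0.1563] foot [ 0.602  -0.1833] tilt [-0.17  0.28]
17.8417 wrist 2978 z [0.054  0.1553] foot [ 0.6039 -0.1803] tilt [ 0.02 -0.25]
17.9417 scene 463 z [0.0522 0.1566] foot [ 0.6021 -0.1833] tilt [-0.33  0.27]
```

View pics/s3.png

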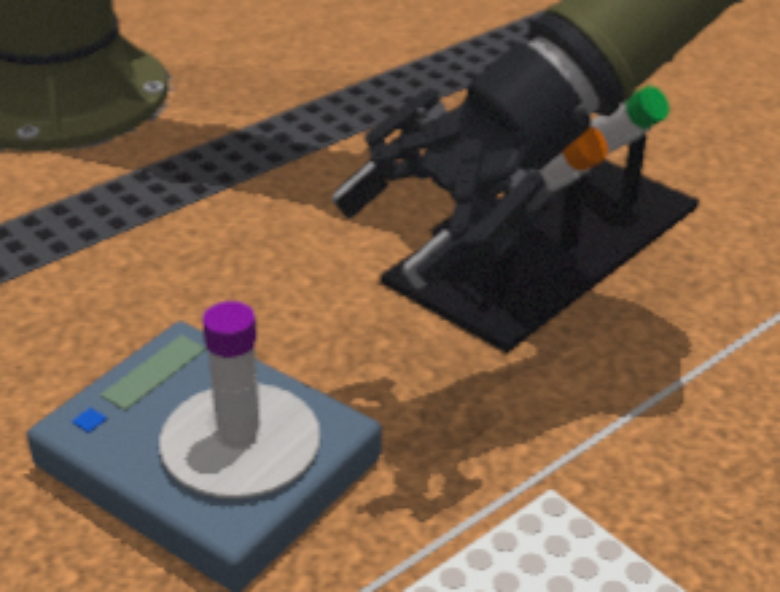

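The purple tube stands upright in the middle of the pan (foot at (238,440) in the crop) and did not move over 1.2 s. The gripper is clear of it, and the orange and green tubes are still in the rack.

```bash
python3 -c "
from station import *
print(get_state()['contact_force']); print(ticket.close_job())"
```

```text
[-0.34603252 -0.51480655 -0.3391237 ]
the job is handed in; nothing more can be done
None
```

The purple-capped tube stands upright by itself in the middle of the balance pan, steady in looks 1.2 s apart after release; the orange and green tubes are still in the rack, and the job was handed in at about 18 s of the 43 s allowed.

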